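# Show which battery goes into the torch

## Task

Show a colleague, by pointing only, how to get the dead torch on the clear wood in front of the keyboard working: point down at the lamp end of that black torch, then at the fresh green battery lying near it, then at the tail end of the torch where the battery goes in, and finish there, still pointing. Each time hold the fingertips a few centimetres above the spot for about two seconds. Touch nothing at all, and never bring the fingertips low over the spent red battery.

Things in the scene. Friction and masses are not known exactly. Their poses are not given: they have to be found in the camera images.
- torch: black pocket torch lying on its side on the clear wood between the keyboard and the near edge of the desk (not the like one at the back among the papers), 122 mm long, 33 mm across at the wider lamp end; may face any way. Origin on the desk surface under the middle of its length; its y axis runs level along the torch from the lamp end (-y) to the tail end (+y).
- torch_lamp (a point): spot on the torch's wide lamp end, 50 mm from its middle along -y, 33 mm above the desk (level with the torch's top).
- torch_tail (a point): spot over the torch's slimmer tail end, 50 mm from its middle along +y, 33 mm above the desk (level with the top of the lamp end).
- green_battery: fresh AA battery with a green and white sleeve, lying on the clear wood in front of the keyboard, 50 mm long, 15 mm thick. Origin on the desk surface under its middle; its y axis runs along it.
- red_battery: spent AA battery, same size and shape (50 mm long, 15 mm thick) but with a red and white sleeve; leave it alone. It too lies in front of the keyboard. Origin on the desk surface under its middle, y axis along it.
Mind the look-alikes: they are no part of the job. There is more than one size of the green_battery; the job needs the middle-sized.

How it is judged (in metres and radians):
On the way, in this order (a step that is already met when the one before it is completed fails the run):
1. point down at the torch's lamp end and dwell (horizontal distance between the grasp point and torch_lamp below 0.028 m and angle between the grasp point's own z axis and vertical above 2.3 rad and height (world z) of the grasp point between 0.055 and 0.133 m), for 1.2 s.
2. point down at the green battery and dwell (horizontal distance between the grasp point and green_battery below 0.028 m and angle between the grasp point's own z axis and vertical above 2.3 rad and height (world z) of the grasp point between 0.033 and 0.115 m), for 1.2 s.
3. point down at the torch's tail end and dwell (horizontal distance between the grasp point and torch_tail below 0.028 m and angle between the grasp point's own z axis and vertical above 2.3 rad and height (world z) of the grasp point between 0.055 and 0.133 m), for 1.2 s.
At the end, for the whole second after the job is handed in: Pointing down (within 48 degrees) at the torch tail: tool point within 28 mm sideways, 55 to 133 mm above the desk (at the battery: 28 mm, 33 to 115 mm). Torch and both batteries are within 6 mm of where they lay (all of step 3 and distance of each of torch, green_battery, red_battery from where it was at the start of the episode below 0.006 m); the robot touches nothing.
It fails at once if the robot touches something (contact force between any of the fingers, the arm and anything else above 0.5 N).
It fails at once if the fingertips come low over the red battery (tool point within 25 mm sideways, under 105 mm above the desk) (horizontal distance between the grasp point and red_battery below 0.025 m and height (world z) of the grasp point below 0.105 m).
It fails at once if a thing is moved (distance of any of torch, green_battery, red_battery from where it was at the start of the episode above 0.012 m).
It also fails if it takes over 51 s, if anything falls off the work surface, if the arm or the gripper's body presses on something with over 40 N, if the wrist force passes 120 N, or if a joint passes its speed limit or range.

## Robot

A 6-joint arm with a two-finger parallel gripper is mounted at the origin on a cart in front of the work surface, level with it; the furniture and walls round the work are solid. World frame = base frame: x ahead of the robot, y to its left, z up, the work surface at z = 0. Lengths are in mm, angles in rad, forces in N, time in s.
With the tool pointing down it reaches from about 275 to 750 mm from the base axis. Payload 10.2 kg.
Tool frame: the origin (TCP) lies between the finger pads, 19 mm behind the fingertips; this is the grasp point; z points along the fingers, y is the line along which they close (so a half turn about z gives the same grasp; the last joint's range is limited). The gripper opens to 85 mm and grips with 20 to 120 N. Pads are 22 mm wide; open, the fingers measure 114 mm over their backs; the gripper's body (76 mm by 85 mm) begins 54 mm behind the grasp point. The pads swing forward as they close: fully open they stand 13 mm farther back than shut.
Start: joints at [-0.223, 0.313, 1.498, -0, 1.331, -0.223], TCP at [525.006, -0.014, 249.994] pointing down, gripper open.
Joint ranges: [-2.94, 2.94], [-0.97, 2.17], [0.19, 2.56], [-1.23, 4.37], [0.02, 3.11], [-2.88, 2.88]. Speed limits (rad/s): [2.39, 2.39, 3.01, 3.14, 3.14, 3.14].

## Interface

Orientations are given as a unit quaternion [w, x, y, z].
In Python, from rig import * gives the robot as it stands.
- The arm moves only by the tool step_arm, never from a script. Its argument "plan" is a list of rows, each an object with "offset": the shift along the tool's x, y, z in cm, a list of three; "rot": the turn, a rotation vector about the tool's x, y, z in degrees, a list of three; "gripper": the finger opening in cm, from 0 to 8.54. In form: [{"offset": [x, y, z], "rot": [wx, wy, wz], "gripper": gripper}, ...]. A call has 1 to 12 rows; each row is the pose to reach, as a shift and turn from the pose commanded when the call began, along the tool's axes at that moment; what a row does not reach only later rows make up. A row lasts 1/10 s, in which the tool goes at most 50 mm and 8.59 degrees, less where a joint would pass 70% of its speed; a pose out of reach is approached as far as the arm can. A call with a gripper value outside its range is refused whole. The fingers move at their own pace and stop on an object; "squeeze" is the grip in N (left out, the last holds). Time passes only in rows, so rows that repeat a pose let the fingers close. It gives the time, the measured TCP pose, the force, the opening and the grip force at its end, in the units of the state.
- sense(): the state, without advancing time (a new reading comes with each control period).
- capture(name): name is "scene" or "side" or "wrist"; returns a dict with "color" (480x640x3 uint8, red, green, blue), "depth" (480x640 float32, mm along the optical axis (not along the pixel's ray), 0 where there is no reading), "vertical_fov" (degrees; the focal length in pixels is half the picture's height over the tangent of half this angle, whatever the lens; pixels are square), "cx", "cy" (the principal point, pixels), "rvec" (rotation vector, rad) and "tvec" (3), from world to camera coordinates, as OpenCV has them; the wrist camera has in their place "mount" (4x4, takes a point from camera to tool coordinates, whose origin is the TCP and whose axes are the flange's). Camera axes: x right, y down, z forward; pixel columns grow to the right and rows downward; lengths in mm; the calibration is good to about 2 mm. A picture is of the moment at which its call begins: read the wrist's pose just before it.
- finish_job(): hands the job in; it is judged then, once.
The state is a dict: "time_s": time; "joints": joint angles; "dq": joint speeds; "tau": joint torques, N m; "eef_pos": TCP position; "ee_rot": TCP orientation; "force": force on the tool from outside, world axes, zero at the start; "wrist_torque": the same for the moment, N m; "grip_width": opening from 0.0 (shut) to 1.0 (fully open); "grip_force": force on a finger pad.
Only numpy, scipy, OpenCV 4.12 (cv2) and the standard library are available. Lean on these libraries where they do the work, as an engineer would, in place of code of your own. Each camera call takes 0.05 s, during which the arm holds its last target. There are 200 camera calls.

## Working session

There is one attempt and no reset: what is moved stays moved. The work goes in short steps, Python scripts to look and compute and a tool call to move; the robot and the scene stay as the last step left them, time stands still between calls to the robot, and variables do not carry over. Pictures are saved under pics/ and viewed, at most 10 in all, crops included, and the job is handed in when it is done.

Besides the shell and the picture viewer there is one more tool, called in YAML: its name, and indented under it one key for each argument. step_arm: Moves the arm, as the interface text tells. Its arguments: {"type":"object","properties":{"plan":{"type":"array"},"squeeze":{"type":"number"}},"required":["plan"]}

```bash
mkdir -p pics; cat > h.py <<'E'
from rig import *
import numpy as np, cv2
def K(c):
    f=240/np.tan(np.radians(c["vertical_fov"])/2)
    return np.array([[f,0,c["cx"]],[0,f,c["cy"]],[0,0,1]])
def ext(c,s=None):
    if "rvec" in c:
        R=cv2.Rodrigues(np.array(c["rvec"],float))[0]; return R.T, -R.T@np.array(c["tvec"],float).ravel()
def ray(c,uv,z):
    R,o=ext(c); d=R@np.linalg.solve(K(c),np.array([uv[0],uv[1],1.])); return o+d*(z-o[2])/d[2]
def cloud(c):
    R,o=ext(c); v,u=np.mgrid[:480,:640]; k=K(c); d=c["depth"].astype(float)
    P=np.stack([(u-k[0,2])/k[0,0]*d,(v-k[1,2])/k[1,1]*d,d],-1)@R.T+o; P[d==0]=np.nan; return P
E
python3 - <<'E'
from h import *
print(sense())
for n in("scene","side"):
    c=capture(n); cv2.imwrite(f"pics/{n}0.png",c["color"][:,:,::-1]); print(n,ext(c)[1],c["vertical_fov"])
    np.savez(f"{n}0.npz",**c)
E
```

```text
{'time_s': 0.0, 'joints': array([-2.23391870e-01,  3.13456829e-01,  1.49846254e+00, -2.11570065e-08,
        1.33099749e+00, -2.23438064e-01]), 'dq': array([ 0.00012046,  0.00023625,  0.00123748, -0.00139864, -0.00040071,
        0.00140744]), 'tau': array([-5.78409599e-04, -4.12261176e+01, -2.59742296e+01, -3.58453699e-04,
        4.11797926e-03, -1.23038126e-05]), 'eef_pos': array([5.24758358e+02, 4.69945785e-02, 2.49421984e+02]), 'ee_rot': array([-5.60265814e-04,  7.07090292e-01,  7.07122960e-01, -3.52820322e-04]), 'force': array([-1.02864129,  0.20194573,  1.14411268]), 'wrist_torque': array([0.04809397, 0.05020075, 0.0242072 ]), 'grip_force': 0.0, 'grip_width': 0.999127761451624}
scene [-173.24806837 -275.63170677  421.81855785] 46.52168264771506
side [524.76215444 814.55116288 483.14072507] 43.63501341330515
```

View pics/scene0.png

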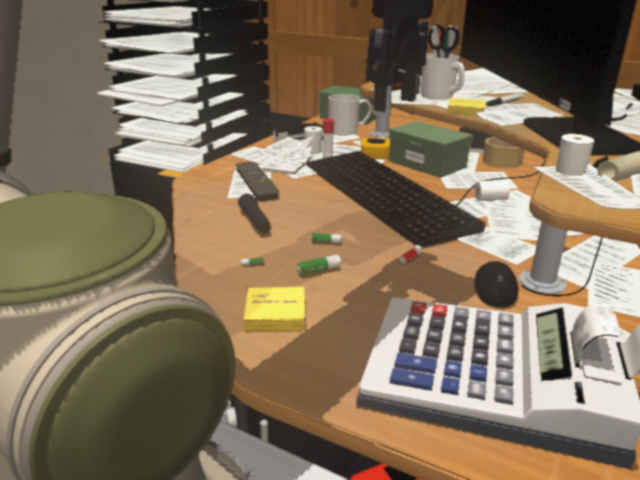

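View pics/side0.png

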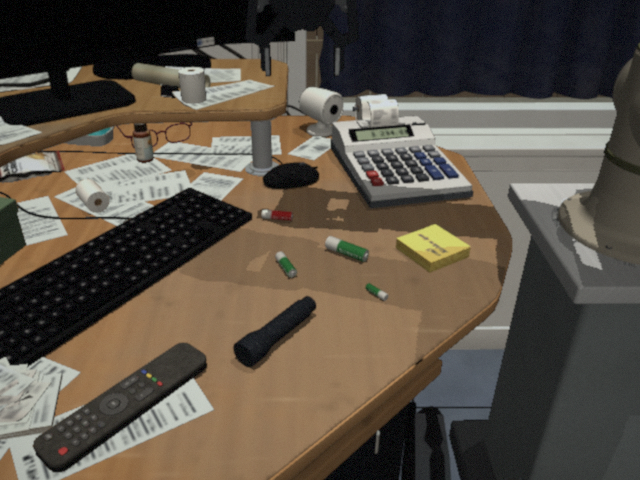

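The scene view shows the torch at about (254,213), green batteries at (326,238), (253,262) and (319,265), and the red one at (411,254). In the side view the torch runs from its lamp end at (250,348) to its tail at (308,304). The greens are at (286,264), (347,249) and (376,291), and the red is at (276,215). Next I measure them all.

```bash
python3 - <<'E'
from h import *
for n,tb in(("scene",(225,185,285,245)),("side",(225,285,325,375))):
    c=dict(np.load(f"{n}0.npz")); c={k:(v.item() if v.ndim==0 else v) for k,v in c.items()}
    P=cloud(c); hsv=cv2.cvtColor(c["color"],cv2.COLOR_RGB2HSV); H,S,V=cv2.split(hsv)
    box=(225,225,440,280) if n=="scene" else (250,200,400,305)
    roi=np.zeros((480,640),bool); roi[box[1]:box[3],box[0]:box[2]]=1
    # body above desk by depth
    for name,m,z in(("green",(H>40)&(H<85)&(S>90),8),("red",((H<6)|(H>172))&(S>140),8)):
        m=(m&roi).astype(np.uint8); N,L,st,ce=cv2.connectedComponentsWithStats(m)
        for i in range(1,N):
            if st[i,4]<20: continue
            # cluster incl. white sleeve: depth points over desk near
            g=np.array(ray(c,ce[i],z)); Q=P[(np.hypot(P[...,0]-g[0],P[...,1]-g[1])<50)&(P[...,2]>4.5)&(P[...,2]<40)]
            M=((np.hypot(P[...,0]-g[0],P[...,1]-g[1])<55)&(((P[...,2]>5))|((S<70)&(V>120))|(m>0))).astype(np.uint8)
            N2,L2,s2,_=cv2.connectedComponentsWithStats(M,connectivity=8)
            l=np.bincount(L2[(L==i)&(L2>0)]) if ((L==i)&(L2>0)).any() else [0]
            k=int(np.argmax(l)); v,u=np.nonzero(L2==k) if k else np.nonzero(L==i)
            W=np.array([ray(c,(a,b),z)[:2] for a,b in zip(u,v)]); r=cv2.minAreaRect(W.astype(np.float32))
            print(n,name,ce[i].round(),st[i,4],"blob",g.round(1),"rect",np.round(r[0],1),np.round(r[1],1),"ztop",np.nanpercentile(P[L2==k][:,2],95).round(1) if k else None)
    roi[:]=0; roi[tb[1]:tb[3],tb[0]:tb[2]]=1
    m=((V<75)&roi).astype(np.uint8); N,L,st,ce=cv2.connectedComponentsWithStats(m); i=1+np.argmax(st[1:,4])
    v,u=np.nonzero(L==i); W=np.array([ray(c,(a,b),14)[:2] for a,b in zip(u,v)])
    mu=W.mean(0); a=np.linalg.svd(W-mu,full_matrices=0)[2][0]; a*=np.sign(a[0]); t=(W-mu)@a; s=(W-mu)@[-a[1],a[0]]
    print(n,"torch",len(u),st[i],"axis",a.round(3),"mid",(mu+a*(t.max()+t.min())/2).round(1),"len",np.ptp(t).round(1),"w lo-x",np.ptp(s[t<t.min()+25]).round(1),"w hi-x",np.ptp(s[t>t.max()-25]).round(1),"ztop",np.nanpercentile(P[L==i][:,2],97).round(1), "ends",(mu+a*t.min()).round(),(mu+a*t.max()).round())
E
```

```text
scene green [321. 237.] 107 blob [549.2 126.7   8. ] rect [551.7 117.8] [30.6 50.5] ztop 16.2
scene green [256. 260.] 56 blob [429.3 172.    8. ] rect [426.1 176.3] [17.8 35. ] ztop 11.3
scene green [313. 264.] 251 blob [462.3  90.9   8. ] rect [468.7  83.3] [36.7 76. ] ztop 21.2
scene red [410. 255.] 90 blob [565.7 -24.5   8. ] rect [588.4 -23.4] [101.9  26.9] ztop 16.0
scene torch 257 [240 199  29  34 257] axis [0.589 0.808] mid [553.4 268.5] len 150.9 w lo-x 20.6 w hi-x 16.1 ztop 27.9 ends [509. 208.] [598. 329.]
side green [352. 249.] 248 blob [451.2  76.6   8. ] rect [460.1  74.5] [33.  77.5] ztop 19.5
side green [286. 264.] 109 blob [546.4 116.    8. ] rect [549.4 113.2] [17.2 63.5] ztop 14.5
side green [372. 288.] 74 blob [431.3 173.    8. ] rect [426.7 178.6] [13.3 34.9] ztop 9.7
side red [281. 215.] 140 blob [556.8 -25.3   8. ] rect [565.2 -26.3] [27.7 52.2] ztop 14.1
side torch 2397 [ 234  296   82   73 2397] axis [0.596 0.803] mid [551.8 261.7] len 142.9 w lo-x 28.1 w hi-x 46.3 ztop 30.6 ends [509. 204.] [594. 319.]
```

```bash
python3 - <<'E'
from h import *
A={}
for n in("scene","side"):
    c=dict(np.load(f"{n}0.npz")); c={k:(v.item() if v.ndim==0 else v) for k,v in c.items()}
    P=cloud(c); V=c["color"].max(2)
    for nm,(x,y,r) in dict(torch=(552,262,75),green=(550,115,38),red=(568,-26,38)).items():
        m=(np.hypot(P[...,0]-x,P[...,1]-y)<r)&(P[...,2]>5)&(P[...,2]<40)
        if nm=="torch": m&=V<90
        A.setdefault(nm,[]).append(P[m])
for nm,l in A.items():
  for tag,Q in(("scene",l[0]),("side",l[1]),("both",np.vstack(l))):
    W=Q[:,:2]; mu=W.mean(0); a=np.linalg.svd(W-mu,full_matrices=0)[2][0]; a*=np.sign(a[1]); t=(W-mu)@a; s=(W-mu)@[-a[1],a[0]]
    lo,hi=np.percentile(t,[.5,99.5]); b=np.linspace(lo,hi,6)
    print(nm,tag,len(W),"mid",(mu+a*(lo+hi)/2+np.array([-a[1],a[0]])*(s.max()+s.min())/2).round(1),"ax",a.round(3),"len",(hi-lo).round(1),"w",[np.ptp(s[(t>=p)&(t<=q)]).round() for p,q in zip(b,b[1:])],"z",[Q[(t>=p)&(t<=q),2].max().round() for p,q in zip(b,b[1:])])
E
```

```text
torch scene 559 mid [551.3 258.9] ax [0.602 0.798] len 117.1 w [np.float64(19.0), np.float64(18.0), np.float64(17.0), np.float64(24.0), np.float64(29.0)] z [np.float64(31.0), np.float64(30.0), np.float64(31.0), np.float64(31.0), np.float64(34.0)]
torch side 2053 mid [552.3 262.7] ax [0.637 0.771] len 122.1 w [np.float64(22.0), np.float64(22.0), np.float64(22.0), np.float64(24.0), np.float64(32.0)] z [np.float64(28.0), np.float64(29.0), np.float64(28.0), np.float64(31.0), np.float64(33.0)]
torch both 2612 mid [552.7 262.1] ax [0.627 0.779] len 122.3 w [np.float64(22.0), np.float64(22.0), np.float64(22.0), np.float64(28.0), np.float64(32.0)] z [np.float64(31.0), np.float64(30.0), np.float64(31.0), np.float64(33.0), np.float64(34.0)]
green scene 239 mid [546.8 115.3] ax [-0.395  0.918] len 49.7 w [np.float64(12.0), np.float64(11.0), np.float64(10.0), np.float64(14.0), np.float64(15.0)] z [np.float64(16.0), np.float64(17.0), np.float64(17.0), np.float64(16.0), np.float64(17.0)]
green side 260 mid [548.5 116.7] ax [-0.433  0.902] len 51.6 w [np.float64(13.0), np.float64(12.0), np.float64(
[... 291 characters left out ...]
 [np.float64(16.0), np.float64(17.0), np.float64(17.0), np.float64(16.0), np.float64(17.0)]
red scene 214 mid [565.2 -26.6] ax [-0.974  0.229] len 49.8 w [np.float64(12.0), np.float64(13.0), np.float64(13.0), np.float64(11.0), np.float64(16.0)] z [np.float64(17.0), np.float64(16.0), np.float64(16.0), np.float64(17.0), np.float64(17.0)]Traceback (most recent call last):
  File "<stdin>", line 14, in <module>
    return _methods._ptp(a, axis=axis, out=out, **kwargs)
           ~~~~~~~~~~~~~^^^^^^^^^^^^^^^^^^^^^^^^^^^^^^^^^
    umr_maximum(a, axis, None, out, keepdims),
    ~~~~~~~~~~~^^^^^^^^^^^^^^^^^^^^^^^^^^^^^^
ValueError: zero-size array to reduction operation maximum which has no identity
```

```bash
python3 - <<'E'
from h import *
for n in("scene","side"):
    c=dict(np.load(f"{n}0.npz")); c={k:(v.item() if v.ndim==0 else v) for k,v in c.items()}
    P=cloud(c); x,y,z=np.moveaxis(P,-1,0)
    m=(x>250)&(x<760)&(y>-80)&(y<450)&(z>40)&~((np.hypot(x-525,y)<110)&(z>190))
    g,k=np.unique((P[m][:,:2]//50*50).astype(int),axis=0,return_counts=True)
    for q,kk in zip(g,k):
        if kk>8: s=m&(x//50*50==q[0])&(y//50*50==q[1]); print(n,q,kk,z[s].max().round())
E
```

step_arm:
  plan:
    - {"offset":[0,0,0],"rot":[0,0,0],"gripper":0}
    - {"offset":[0,0,0],"rot":[0,0,0],"gripper":0}
    - {"offset":[0,0,0],"rot":[0,0,0],"gripper":0}
    - {"offset":[0,0,0],"rot":[0,0,0],"gripper":0}
    - {"offset":[0,0,0],"rot":[0,0,0],"gripper":0}
    - {"offset":[0,0,0],"rot":[0,0,0],"gripper":0}
    - {"offset":[0,0,0],"rot":[0,0,0],"gripper":0}
    - {"offset":[0,0,0],"rot":[0,0,0],"gripper":0}

```text
time_s: 0.9
eef_pos: [525.0, 0.0, 250.0]
ee_rot: [0.0, 0.707, 0.707, 0.0]
force: [-0.2, -0.5, -0.4]
grip_width: 0.002
grip_force: 0.0
```

No tall obstacles lie in the working area, and the gripper is shut. I'm moving above the lamp end now.

step_arm:
  plan:
    - {"offset":[3,0.6,0],"rot":[0,0,0],"gripper":0}
    - {"offset":[6,1.2,0],"rot":[0,0,0],"gripper":0}
    - {"offset":[9,1.8,0],"rot":[0,0,0],"gripper":0}
    - {"offset":[12,2.4,0],"rot":[0,0,0],"gripper":0}
    - {"offset":[15,3,0],"rot":[0,0,0],"gripper":0}
    - {"offset":[18,3.6,0],"rot":[0,0,0],"gripper":0}
    - {"offset":[21,4.2,0],"rot":[0,0,0],"gripper":0}
    - {"offset":[24,4.8,0],"rot":[0,0,0],"gripper":0}
    - {"offset":[27,5.3,0],"rot":[0,0,0],"gripper":0}
    - {"offset":[29,5.6,0],"rot":[0,0,0],"gripper":0}
    - {"offset":[30.1,5.8,0],"rot":[0,0,0],"gripper":0}
    - {"offset":[30.1,5.8,0],"rot":[0,0,0],"gripper":0}

```text
time_s: 2.1
eef_pos: [582.9, 301.8, 249.6]
ee_rot: [-0.0, 0.707, 0.708, -0.0]
force: [0.1, -0.1, -0.1]
grip_width: -0.0
grip_force: 0.0
```

```bash
python3 - <<'E'
from h import *
s=sense();print(s["eef_pos"],s["joints"])
c=capture("side"); cv2.imwrite("pics/side1.png",c["color"][:,:,::-1])
E
```

```text
[582.90722286 301.78560611 249.56892922] [2.99592197e-01 6.15772611e-01 1.04208947e+00 3.98462103e-05
 1.48414537e+00 2.98318404e-01]
```

View pics/side1.png

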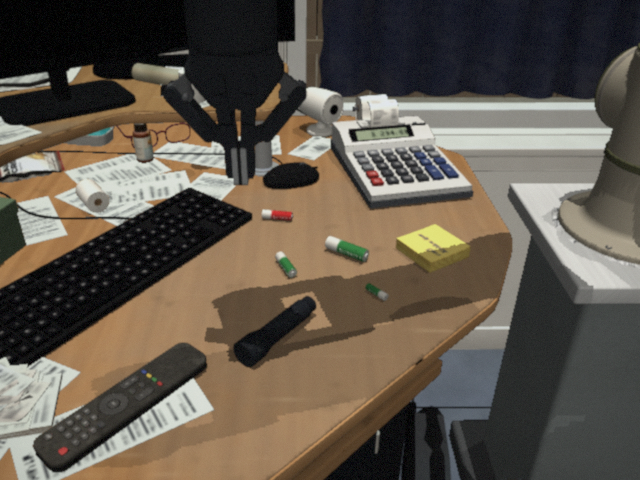

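The side view shows the shut fingertips at about (240,182), high above the lamp end at (250,348), with nothing disturbed. I'm descending 15 cm and holding there.

step_arm:
  plan:
    - {"offset":[0,0,2],"rot":[0,0,0],"gripper":0}
    - {"offset":[0,0,5],"rot":[0,0,0],"gripper":0}
    - {"offset":[0,0,8],"rot":[0,0,0],"gripper":0}
    - {"offset":[0,0,11],"rot":[0,0,0],"gripper":0}
    - {"offset":[0,0,13],"rot":[0,0,0],"gripper":0}
    - {"offset":[0,0,14.5],"rot":[0,0,0],"gripper":0}
    - {"offset":[0,0,15],"rot":[0,0,0],"gripper":0}
    - {"offset":[0,0,15],"rot":[0,0,0],"gripper":0}
    - {"offset":[0,0,15],"rot":[0,0,0],"gripper":0}
    - {"offset":[0,0,15],"rot":[0,0,0],"gripper":0}

```text
time_s: 3.15
eef_pos: [583.5, 301.1, 101.2]
ee_rot: [0.0, 0.707, 0.707, 0.001]
force: [0.5, -0.9, 0.2]
grip_width: 0.002
grip_force: 0.0
```

```bash
python3 - <<'E'
from h import *
c=capture("side"); cv2.imwrite("pics/side2.png",c["color"][:,:,::-1])
E
```

```text
(no output)
```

View pics/side2.png

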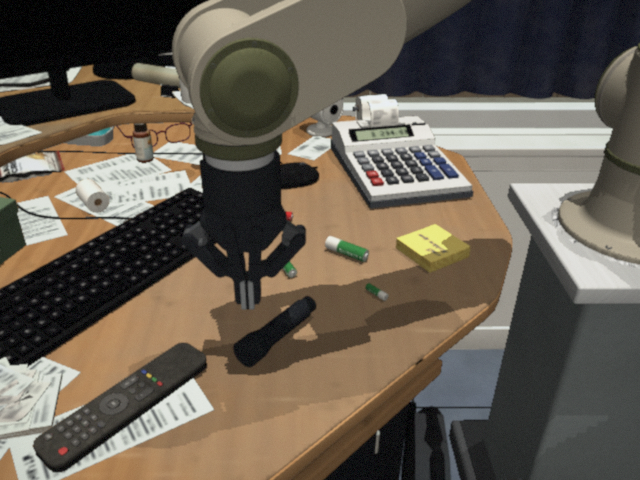

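step_arm:
  plan:
    - {"offset":[0,0,0],"rot":[0,0,0],"gripper":0}
    - {"offset":[0,0,0],"rot":[0,0,0],"gripper":0}
    - {"offset":[0,0,0],"rot":[0,0,0],"gripper":0}
    - {"offset":[0,0,0],"rot":[0,0,0],"gripper":0}
    - {"offset":[0,0,0],"rot":[0,0,0],"gripper":0}
    - {"offset":[0,0,0],"rot":[0,0,0],"gripper":0}
    - {"offset":[0,0,0],"rot":[0,0,0],"gripper":0}
    - {"offset":[0,0,0],"rot":[0,0,0],"gripper":0}
    - {"offset":[0,0,0],"rot":[0,0,0],"gripper":0}
    - {"offset":[0,0,0],"rot":[0,0,0],"gripper":0}
    - {"offset":[0,0,0],"rot":[0,0,0],"gripper":0}
    - {"offset":[0,0,0],"rot":[0,0,0],"gripper":0}

```text
time_s: 4.4
eef_pos: [583.0, 301.0, 100.0]
ee_rot: [0.0, 0.707, 0.707, 0.0]
force: [0.7, 0.5, 0.4]
grip_width: -0.002
grip_force: 0.0
```

step_arm:
  plan:
    - {"offset":[0,0,0],"rot":[0,0,0],"gripper":0}
    - {"offset":[0,0,0],"rot":[0,0,0],"gripper":0}
    - {"offset":[0,0,0],"rot":[0,0,0],"gripper":0}
    - {"offset":[0,0,0],"rot":[0,0,0],"gripper":0}
    - {"offset":[0,0,0],"rot":[0,0,0],"gripper":0}
    - {"offset":[0,0,0],"rot":[0,0,0],"gripper":0}

```text
time_s: 5.0
eef_pos: [583.0, 301.0, 100.0]
ee_rot: [0.0, 0.707, 0.707, 0.0]
force: [-0.0, 0.3, -0.0]
grip_width: 0.001
grip_force: 0.0
```

The view shows the fingertips at (247,300), hovering above the lamp end, and nothing has been touched. Next I lift, cross to the green battery and hold there.

step_arm:
  plan:
    - {"offset":[0,0,-3],"rot":[0,0,0],"gripper":0}
    - {"offset":[-2,-0.4,-6],"rot":[0,0,0],"gripper":0}
    - {"offset":[-5,-0.9,-6],"rot":[0,0,0],"gripper":0}
    - {"offset":[-8,-1.5,-6],"rot":[0,0,0],"gripper":0}
    - {"offset":[-11,-2.1,-6],"rot":[0,0,0],"gripper":0}
    - {"offset":[-14,-2.6,-6],"rot":[0,0,0],"gripper":0}
    - {"offset":[-17,-3.2,-6],"rot":[0,0,0],"gripper":0}
    - {"offset":[-18.5,-3.5,-5],"rot":[0,0,0],"gripper":0}
    - {"offset":[-18.5,-3.5,-2],"rot":[0,0,0],"gripper":0}
    - {"offset":[-18.5,-3.5,0.5],"rot":[0,0,0],"gripper":0}
    - {"offset":[-18.5,-3.5,2],"rot":[0,0,0],"gripper":0}
    - {"offset":[-18.5,-3.5,2],"rot":[0,0,0],"gripper":0}

```text
time_s: 6.2
eef_pos: [547.0, 115.9, 78.2]
ee_rot: [-0.001, 0.707, 0.707, -0.001]
force: [0.1, -0.5, -0.4]
grip_width: -0.002
grip_force: 0.0
```

step_arm:
  plan:
    - {"offset":[0,0,0],"rot":[0,0,0],"gripper":0}
    - {"offset":[0,0,0],"rot":[0,0,0],"gripper":0}
    - {"offset":[0,0,0],"rot":[0,0,0],"gripper":0}
    - {"offset":[0,0,0],"rot":[0,0,0],"gripper":0}
    - {"offset":[0,0,0],"rot":[0,0,0],"gripper":0}
    - {"offset":[0,0,0],"rot":[0,0,0],"gripper":0}
    - {"offset":[0,0,0],"rot":[0,0,0],"gripper":0}
    - {"offset":[0,0,0],"rot":[0,0,0],"gripper":0}
    - {"offset":[0,0,0],"rot":[0,0,0],"gripper":0}
    - {"offset":[0,0,0],"rot":[0,0,0],"gripper":0}
    - {"offset":[0,0,0],"rot":[0,0,0],"gripper":0}
    - {"offset":[0,0,0],"rot":[0,0,0],"gripper":0}

```text
time_s: 7.4
eef_pos: [548.0, 116.0, 80.0]
ee_rot: [-0.0, 0.707, 0.707, -0.0]
force: [-0.6, -0.0, -0.1]
grip_width: -0.003
grip_force: 0.0
```

```bash
python3 - <<'E'
from h import *
c=capture("side"); cv2.imwrite("pics/side3.png",c["color"][:,:,::-1])
E
```

```text
(no output)
```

View pics/side3.png

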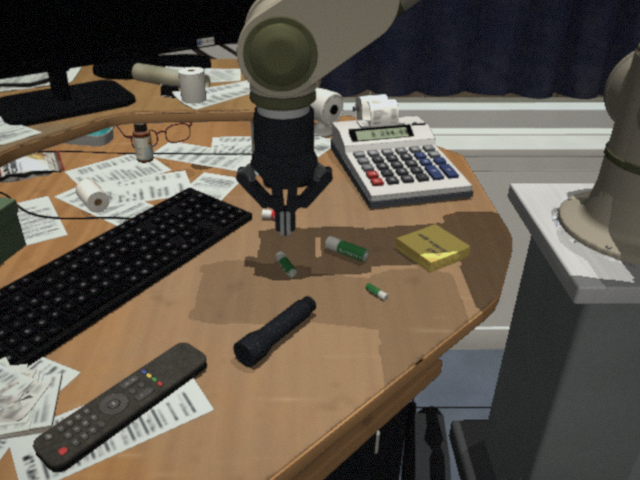

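step_arm:
  plan:
    - {"offset":[0,0,0],"rot":[0,0,0],"gripper":0}
    - {"offset":[0,0,0],"rot":[0,0,0],"gripper":0}
    - {"offset":[0,0,0],"rot":[0,0,0],"gripper":0}
    - {"offset":[0,0,0],"rot":[0,0,0],"gripper":0}
    - {"offset":[0,0,0],"rot":[0,0,0],"gripper":0}
    - {"offset":[0,0,0],"rot":[0,0,0],"gripper":0}
    - {"offset":[0,0,0],"rot":[0,0,0],"gripper":0}
    - {"offset":[0,0,0],"rot":[0,0,0],"gripper":0}

```text
time_s: 8.25
eef_pos: [548.0, 116.0, 80.0]
ee_rot: [0.0, 0.707, 0.707, 0.0]
force: [-0.2, 0.6, -0.1]
grip_width: 0.001
grip_force: 0.0
```

The fingertips at (286,230) hover over the medium green battery at (286,264), and nothing has moved. Now the tail: +107 mm in y, −27 mm in x, up to z 100.

step_arm:
  plan:
    - {"offset":[0,0,-3],"rot":[0,0,0],"gripper":0}
    - {"offset":[1,-0.3,-6],"rot":[0,0,0],"gripper":0}
    - {"offset":[4,-1,-7],"rot":[0,0,0],"gripper":0}
    - {"offset":[7,-1.8,-7],"rot":[0,0,0],"gripper":0}
    - {"offset":[10,-2.5,-6],"rot":[0,0,0],"gripper":0}
    - {"offset":[10.7,-2.7,-4],"rot":[0,0,0],"gripper":0}
    - {"offset":[10.7,-2.7,-2.5],"rot":[0,0,0],"gripper":0}
    - {"offset":[10.7,-2.7,-2],"rot":[0,0,0],"gripper":0}
    - {"offset":[10.7,-2.7,-2],"rot":[0,0,0],"gripper":0}
    - {"offset":[10.7,-2.7,-2],"rot":[0,0,0],"gripper":0}
    - {"offset":[10.7,-2.7,-2],"rot":[0,0,0],"gripper":0}
    - {"offset":[10.7,-2.7,-2],"rot":[0,0,0],"gripper":0}

```text
time_s: 9.45
eef_pos: [521.3, 222.9, 100.6]
ee_rot: [0.0, 0.707, 0.707, 0.0]
force: [-0.5, -0.1, 0.5]
grip_width: -0.002
grip_force: 0.0
```

step_arm:
  plan:
    - {"offset":[0,0,0],"rot":[0,0,0],"gripper":0}
    - {"offset":[0,0,0],"rot":[0,0,0],"gripper":0}
    - {"offset":[0,0,0],"rot":[0,0,0],"gripper":0}
    - {"offset":[0,0,0],"rot":[0,0,0],"gripper":0}
    - {"offset":[0,0,0],"rot":[0,0,0],"gripper":0}
    - {"offset":[0,0,0],"rot":[0,0,0],"gripper":0}
    - {"offset":[0,0,0],"rot":[0,0,0],"gripper":0}
    - {"offset":[0,0,0],"rot":[0,0,0],"gripper":0}
    - {"offset":[0,0,0],"rot":[0,0,0],"gripper":0}
    - {"offset":[0,0,0],"rot":[0,0,0],"gripper":0}
    - {"offset":[0,0,0],"rot":[0,0,0],"gripper":0}
    - {"offset":[0,0,0],"rot":[0,0,0],"gripper":0}

```text
time_s: 10.65
eef_pos: [521.0, 223.0, 100.0]
ee_rot: [-0.0, 0.707, 0.707, -0.0]
force: [-0.2, 0.5, 0.6]
grip_width: -0.002
grip_force: 0.0
```

step_arm:
  plan:
    - {"offset":[0,0,0],"rot":[0,0,0],"gripper":0}
    - {"offset":[0,0,0],"rot":[0,0,0],"gripper":0}
    - {"offset":[0,0,0],"rot":[0,0,0],"gripper":0}
    - {"offset":[0,0,0],"rot":[0,0,0],"gripper":0}
    - {"offset":[0,0,0],"rot":[0,0,0],"gripper":0}
    - {"offset":[0,0,0],"rot":[0,0,0],"gripper":0}
    - {"offset":[0,0,0],"rot":[0,0,0],"gripper":0}
    - {"offset":[0,0,0],"rot":[0,0,0],"gripper":0}

```text
time_s: 11.45
eef_pos: [521.0, 223.0, 100.0]
ee_rot: [-0.0, 0.707, 0.707, 0.0]
force: [-0.6, -0.8, 0.4]
grip_width: -0.0
grip_force: 0.0
```

```bash
python3 - <<'E'
from h import *
c=capture("side"); cv2.imwrite("pics/side4.png",c["color"][:,:,::-1])
E
```

```text
(no output)
```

View pics/side4.png

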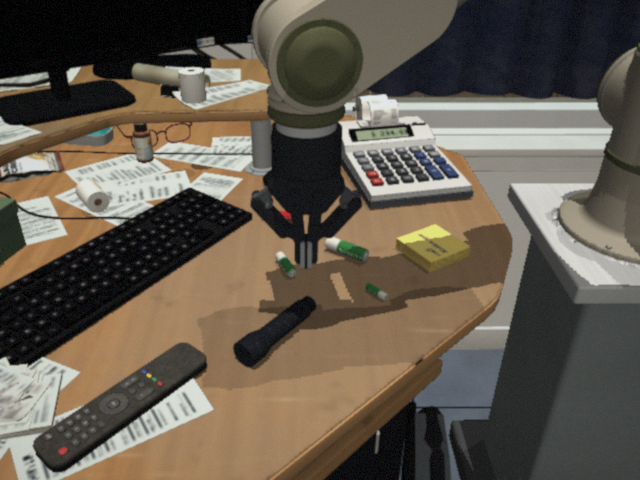

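The fingertips at (305,264) hover above the torch tail at (306,304), and everything lies where it was.

```bash
python3 -c "
from rig import *
print(finish_job())"
```

```text
the job is handed in; nothing more can be done
None
```

I pointed at the torch's lamp end, then the middle-sized green battery, then the torch's tail end, holding about two seconds over each, and handed the job in still pointing at the tail; the pictures show nothing touched or moved, but no verdict came back.

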